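# Make up a gang of steel blanks in the fixture and clamp it

## Robot

A 7-joint arm with a two-finger parallel gripper is mounted at the origin on the work surface. World frame = base frame: x ahead of the robot, y to its left, z up, the work surface at z = 0. Lengths are in m, angles in rad, forces in N, time in s.
With the tool pointing down it reaches from about 0.4 to 0.85 m from the base axis. Payload 10.4 kg.
Tool frame: the origin (TCP) lies at the very end of the fingers, on their centre line; the grasp point (between the pads) lies 19 mm behind it; z points along the fingers, y is the direction in which the jaws open and shut (so a half turn about z gives the same grasp; the last joint's range is limited). The gripper opens to 85 mm and grips with 20 to 120 N. Pads are 22 mm wide; open, the fingers measure 114 mm over their backs; the gripper's body (76 mm by 85 mm) begins 54 mm behind the grasp point. The pads swing forward as they close: fully open they stand 13 mm farther back than shut.
Start: joints at [1.116, 0.332, -0.065, 1.46, 0.022, 1.35, -0.088], TCP at [0.262, -0.568, 0.231] pointing down, gripper open.
Joint ranges: [-2.6, 2.6], [-0.5, 2.12], [-1.47, 1.34], [0.16, 2.42], [-1.27, 4.41], [0.06, 2.06], [-2.6, 2.6]. Speed limits (rad/s): [2.22, 2.22, 2.79, 2.79, 3.14, 3.14, 3.14].

## Interface

Orientations are given as a unit quaternion [x, y, z, w].
In Python, from bench import env gives the robot as it stands. The module is installed in compiled form; this text tells all that it offers.
- The arm moves only by the tool send_rows, never from a script. Its argument "moves" is a list of rows, each a list of 7 numbers: the shift along the tool's x, y, z in mm, then the turn, a rotation vector about the tool's x, y, z in rad, then the opening, from 0 (shut) to 1 (fully open). A call has 1 to 12 rows; each row is the pose to reach, as a shift and turn from the pose commanded when the call began, along the tool's axes at that moment; what a row does not reach only later rows make up. A row lasts 1/8 s, in which the tool goes at most 62.5 mm and 10.7 degrees, less where a joint would pass 70% of its speed; a pose out of reach is approached as far as the arm can. A call with a gripper value outside its range is refused whole. The fingers move at their own pace and stop on an object; the grip force is fixed at half the most. Time passes only in rows, so rows that repeat a pose let the fingers close. It gives the time, the measured TCP pose, the force and the opening at its end, in the units of the state.
- env.observe(): the state, without advancing time (a new reading comes with each control period).
- env.camera(name): name is "scene" or "side" or "wrist"; returns (picture, depth): 480x640x3 uint8, blue, green, red; 480x640 float32, m along the optical axis (not along the pixel's ray), 0 where there is no reading.
- env.calibration(name): a dict with "camera_matrix" (3x3 intrinsics, pixels), "k1" (the pictures are not rectified: a ray, as slopes to the right and down, at radius r is drawn at 1 + k1 r^2 times it, then the intrinsics apply), "extrinsics" (4x4, takes a point from world to camera coordinates). Camera axes: x right, y up, looking along -z (the intrinsics and any distortion apply to the point x, -y, -z); pixel columns grow to the right and rows downward; lengths in m; the calibration is good to about 2 mm. A picture is of the moment at which its call begins: read the wrist's pose just before it. calibration takes no time and is no camera call; for the wrist camera it gives the pose at the moment of the call.
- env.finish_job(): hands the job in, once; it reports no verdict.
The state is a dict: "clock": time; "joints": joint angles; "joint_velocities": joint speeds; "tau": joint torques, N m; "tool_pos": TCP position; "orientation": TCP orientation; "contact_force": force on the tool from outside, world axes, zero at the start; "moment": the same for the moment, N m; "grip_width": finger opening in m.
Only numpy, scipy, OpenCV 4.12 (cv2) and the standard library are available. Lean on these libraries where they do the work, as an engineer would, in place of code of your own. Each camera call takes 0.05 s, during which the arm holds its last target. There are 200 camera calls.

## Task

Three of the five steel blanks are slumped over in the gang fixture and two still stand on the bench: add those two to the row and get all five upright and tight together against the backstop, square to it and with their ends flush against the low end rail. Only then swing the toggle clamp's handle right over until it locks on the row. Leave the other things on the bench where they are.

Things in the scene. Friction and masses are not known exactly. Their poses are not given: they have to be found in the camera images.
- fixture: fixed gang fixture on an aluminium plate 252 x 120 x 12 mm (x -225 to 27, y -60 to 60). Origin on the plate's underside, below the middle of the backstop's face; x runs along the row, from the clamp towards the backstop, z up. Blanks stand on the plate's top, z = 12 mm. The toggle clamp stands on it from x = -193 to -82 mm, |y| under 25 mm, up to z = 40 mm (its linkage up to 55)
- backstop (a point): middle of the backstop's working face at plate level (fixture x 0, y 0, z 12 mm). The backstop is a steel block behind it, x = 0 to 22 mm, 44 mm wide, 34 mm high above the plate
- end_rail (a point): middle of the end rail's working face at plate level (fixture x -43, y -25, z 12 mm). The rail is a steel strip 8 mm high above the plate, on the -y side of this face, 12 mm wide, x = -85 to -1 mm. A blank with its end against it has its centre at fixture y = 0. The row's +y side is open
- blank_a: steel blank 12 thick (its x) x 50 long (y) x 40 high (z) mm, two cross holes, about 0.18 kg; all five are alike, order is free, five tight fill 60 mm. Origin: centre of its underside. Starts in the fixture, leaning 22 degrees towards the backstop with its foot out towards the clamp, one of three in line, up to 12 mm off the end rail
- blank_b: steel blank 12 thick (its x) x 50 long (y) x 40 high (z) mm, two cross holes, about 0.18 kg; all five are alike, order is free, five tight fill 60 mm. Origin: centre of its underside. Starts in the fixture, leaning 22 degrees towards the backstop with its foot out towards the clamp, one of three in line, up to 12 mm off the end rail
- blank_c: steel blank 12 thick (its x) x 50 long (y) x 40 high (z) mm, two cross holes, about 0.18 kg; all five are alike, order is free, five tight fill 60 mm. Origin: centre of its underside. Starts in the fixture, leaning 22 degrees towards the backstop with its foot out towards the clamp, one of three in line, up to 12 mm off the end rail
- blank_d: steel blank 12 thick (its x) x 50 long (y) x 40 high (z) mm, two cross holes, about 0.18 kg; all five are alike, order is free, five tight fill 60 mm. Origin: centre of its underside. Starts upright on the bench, at any yaw
- blank_e: steel blank 12 thick (its x) x 50 long (y) x 40 high (z) mm, two cross holes, about 0.18 kg; all five are alike, order is free, five tight fill 60 mm. Origin: centre of its underside. Starts upright on the bench, at any yaw
- clamp_handle (a joint): clamp handle, turns about a level axis along fixture y. About 0 (-0.1 to 0.1) = open, leaning 1.0 rad back from upright, away from the row; grows as it swings up (upright at 1.0) and over towards the row, to a stop at 1.75. Friction 0.045 N m. Dead centre at about 1.65: past it the clamp stays locked, short of it it may spring back
- handle_knob (a point): centre of the black ball knob (28 mm diameter) on the end of the clamp handle, 95 mm from the pivot axis; it moves with the handle (a straight bar, 11 to 12 mm thick)
- clamp_pivot (a point): pivot axis of the handle, at fixture x -172, y 0, z 30 mm
- clamp_tip: rubber pad on the clamp's plunger, 20 mm diameter, 10 mm long, origin at the centre of its back, face 10 mm on in +x; its axis lies along fixture x at y 0, z 30 mm. Open, its face is at fixture x = -82 to -78 mm; handle over, it would reach -56, so a full tight row (ending at -60) squeezes it 4 mm, at 4 N per mm
- tin: bystander: round tin with a yellow lid, 67 mm diameter, 30 mm high; origin at the centre of its underside
- setup_block: bystander: dark steel setup block lying flat, 76 (x) x 51 (y) x 25 mm high; origin at the centre of its underside
- oil_bottle: bystander: blue plastic bottle, 38 mm diameter, 105 mm high; origin at the centre of its underside
- tape_roll: bystander: roll of paper tape lying flat, 84 mm diameter, 24 mm high; origin at the centre of its underside

How it is judged:
By the outcome, as a careful person would: the job done as asked, in the order asked, and still so for the second after the job is handed in, with the robot touching nothing.
It also fails if it takes over 72 s, if anything falls off the work surface, if the arm or the gripper's body presses on something with over 40 N, if the wrist force passes 120 N, or if a joint passes its speed limit or range.

## Working session

There is one attempt and no reset: what is moved stays moved. The work goes in short steps, Python scripts to look and compute and a tool call to move; the robot and the scene stay as the last step left them, time stands still between calls to the robot, and variables do not carry over. Pictures are saved under pics/ and viewed, about 8 in all and at most 12, crops included, and the job is handed in when it is done.

Besides the shell and the picture viewer there is one more tool, called after "Call:" as name(argument=value, ...) on one line, values as JSON. send_rows: Moves the arm, as the interface text tells. Its arguments: {"type":"object","properties":{"moves":{"type":"array"}},"required":["moves"]}

```bash
mkdir -p pics
cat > h.py <<'E'
import numpy as np, cv2
from bench import env
from scipy.spatial.transform import Rotation as R
def snap(n,f=None):
    c=env.calibration(n); im,d=env.camera(n)
    if f: cv2.imwrite('pics/'+f,im)
    return im,d,c
def ray(c,uv):
    K=np.array(c['camera_matrix']);uv=np.atleast_2d(np.array(uv,float))
    s=cv2.undistortPoints(uv[:,None],K,np.array([c['k1'],0,0,0,0.]))[:,0]
    E=np.array(c['extrinsics']);Rm=E[:3,:3];o=-Rm.T@E[:3,3]
    d=np.c_[s[:,0],-s[:,1],-np.ones(len(s))]@Rm
    return o,d
def onz(c,uv,z):
    o,d=ray(c,uv); return o+d*((z-o[2])/d[:,2])[:,None]
def cloud(c,d):
    v,u=np.mgrid[0:480,0:640]; o,r=ray(c,np.c_[u.ravel(),v.ravel()])
    p=(o+r*d.ravel()[:,None]).reshape(480,640,3); p[d==0]=np.nan; return p
E
python3 - <<'E'
from h import *
s=env.observe(); print(s)
ims=[snap(n)[0] for n in('scene','side')]
cv2.imwrite('pics/a.png',ims[0]);cv2.imwrite('pics/b.png',ims[1])
for n in('scene','side','wrist'):
    c=env.calibration(n);E=np.array(c['extrinsics']);print(n,-E[:3,:3].T@E[:3,3],-E[2,:3],c['camera_matrix'][0][0],c['k1'])
E
```

```text
{'clock': 0.0, 'joints': array([ 1.11638442,  0.33289223, -0.06467774,  1.46092317,  0.02161261,
        1.34988042, -0.0885467 ]), 'joint_velocities': array([ 0.00036341, -0.00163708,  0.00133491,  0.00125164, -0.00016878,
       -0.0012414 , -0.00064465]), 'tau': array([-1.80483057e-04, -6.25446224e+01,  4.87454468e-02, -3.91600406e+01,
        1.61217770e-02,  1.00009743e-02,  1.08142709e-05]), 'tool_pos': array([ 0.26140222, -0.56731204,  0.23051183]), 'orientation': array([ 9.76787221e-01,  2.14210714e-01, -1.91059969e-04, -6.77290427e-04]), 'contact_force': array([ 0.08870398,  0.1825149 , -0.51624044]), 'moment': array([-0.00121919,  0.03686398,  0.0072401 ]), 'grip_width': 0.08559875391322816}
scene [ 1.24275528 -0.55702329  1.01280921] [-0.52429205  0.44881493 -0.72365945] 568.010426004236 -0.0086497587914114
side [-0.02917003 -0.93394224  1.07531644] [ 0.40962919  0.62689371 -0.66272785] 616.493135107793 -0.21925008641838636
wrist [ 0.32088519 -0.54025863  0.37323732] [-0.23528227 -0.10718868 -0.96599836] 373.35153932558904 -0.06284305526958586
```

View pics/a.png

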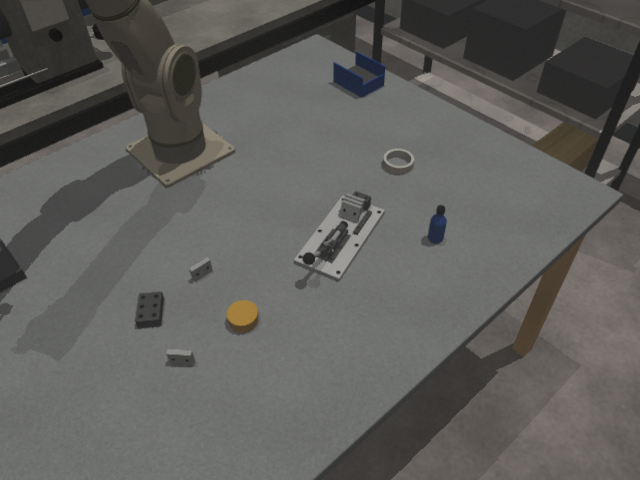

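View pics/b.png

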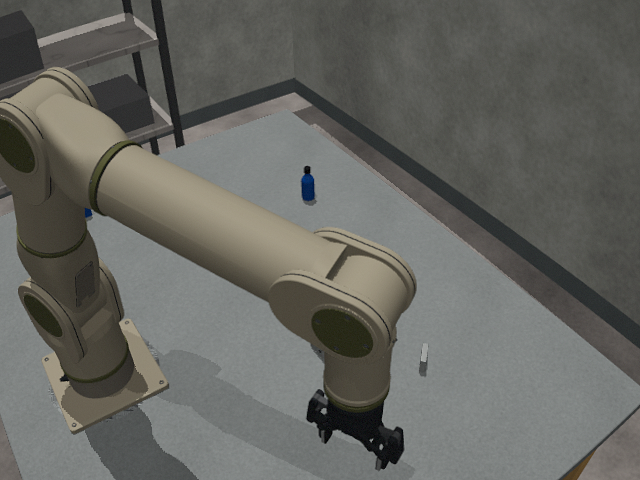

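Scene view: fixture around (340,237) with three slumped blanks at (352,207) by the backstop and the knob at (309,258). Loose blanks are at (201,268) and (180,356). In the side view the arm hides the fixture.

Run:
```python
from h import *
im,d,c=snap('scene')
p=cloud(c,d)
g=im.astype(int).sum(2)/3
for n,uv in dict(d=(201,268),e=(180,356),knob=(309,258),bs=(363,198),bottle=(437,230),tape=(399,160),tin=(242,310),block=(150,308)).items():
    print(n,p[uv[1],uv[0]].round(3))
print('bench',p[300,300],p[120,300],'plate px',im[262,335],im[300,300])
# plate by height
z=p[...,2]; m=((z>0.006)&(z<0.02)).astype(np.uint8)
m[:190]=0;m[285:]=0;m[:,:285]=0;m[:,395:]=0
print(m.sum())
cr=cv2.resize(im[180:290,280:400],None,fx=5,fy=5,interpolation=cv2.INTER_CUBIC)
cv2.imwrite('pics/c.png',cr)
q=p[(m>0)][:,:2]; r=cv2.minAreaRect((q*1000).astype(np.float32));print(r)
# loose blanks: points above 0.015
for nm,(u,v) in dict(d=(201,268),e=(180,356)).items():
    w=p[v-20:v+20,u-20:u+20].reshape(-1,3); t=w[w[:,2]>0.034]
    print(nm,len(t),np.nanmax(w[:,2]),cv2.minAreaRect((t[:,:2]*1000).astype(np.float32)))
```

```text
d [ 0.436 -0.215  0.03 ]
e [ 0.601 -0.375  0.032]
knob [ 0.617 -0.046  0.085]
bs [0.531 0.207 0.043]
bottle [0.732 0.25  0.05 ]
tape [0.461 0.421 0.004]
tin [ 0.592 -0.216  0.029]
block [ 0.454 -0.358  0.028]
bench [ 0.63648127 -0.09300536 -0.00359249] [ 0.12312183  0.3476816  -0.00043347] plate px [151 154 155] [115 117 115]
2721
((545.4990234375, 105.6915054321289), (254.09535217285156, 312.96282958984375), 41.317848205566406)
d 122 0.043235045353760215 ((432.1562194824219, -215.4916534423828), (16.21048355102539, 50.944026947021484), 0.3121931552886963)
e 176 0.04490723088109849 ((595.2659912109375, -374.16204833984375), (50.31537628173828, 15.608878135681152), 44.61722946166992)
```

View pics/c.png

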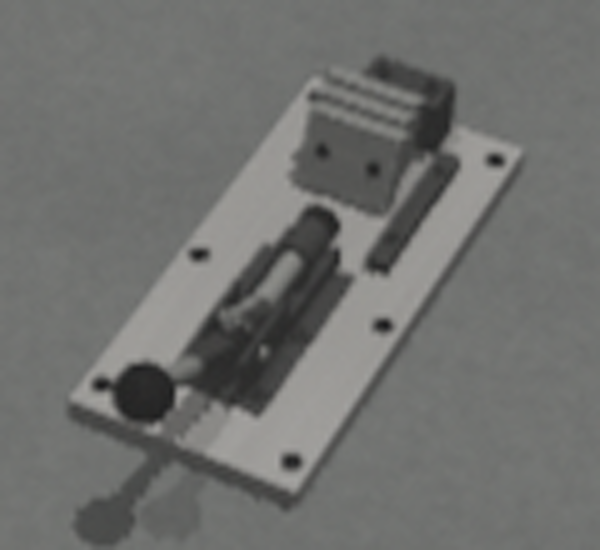

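Crop view: plate corners are near (68,402), (292,498), (522,150) and (318,75) in crop pixels. Three blanks lean on the backstop (about 385,100), the rail is on the right (410,215), the pad is at (320,220) and the knob at (145,392).

```bash
cat >> h.py <<'E'
def to(x,y,z,psi):
    """row shift/turn from the present pose to TCP (x,y,z), tool down, tool x at psi (deg); jaws at psi-90"""
    s=env.observe(); q=R.from_quat(s['orientation'])
    a=np.radians(psi)/2; t=R.from_quat([np.cos(a),np.sin(a),0,0])
    sh=q.inv().apply(np.array([x,y,z])-s['tool_pos'])*1000
    rv=(q.inv()*t).as_rotvec(); print('row',sh.round(1),rv.round(4),'n>=',max(np.linalg.norm(sh)/62.5,np.degrees(np.linalg.norm(rv))/10.7).round(1))
E
python3 - <<'E'
from h import *
c=env.calibration('scene')
k=np.array([(68,402),(292,498),(522,150),(318,75)])/5+[280,180]
w=onz(c,k,.012);print(w.round(4))
m=(w[0]+w[1])/2;n=(w[2]+w[3])/2;v=n-m;print(m,n,np.degrees(np.arctan2(v[1],v[0])),np.linalg.norm(v), np.linalg.norm(w[0]-w[1]))
psi=np.degrees(np.arctan2(v[1],v[0]))
o=n-v/np.linalg.norm(v)*.027;print('backstop',o)
t=(m+n)/2-v/np.linalg.norm(v)*.05
to(t[0],t[1],.26,psi)
E
```

```text
[[ 0.5489 -0.0366  0.012 ]
 [ 0.6612  0.0007  0.012 ]
 [ 0.5766  0.2396  0.012 ]
 [ 0.4662  0.203   0.012 ]]
[ 0.60506009 -0.0179729   0.012     ] [0.52138162 0.22131687 0.012     ] 109.2744825025176 0.2534988743360761 0.11833842675358547
backstop [0.53029416 0.19583027 0.012     ]
row [ 549.3 -431.6  -28.9] [-9.0000e-04 -8.0000e-04 -1.4754e+00] n>= 11.2
```

Call:
send_rows(moves=[[549,-432,-29,0,0,-1.475,1],[549,-432,-29,0,0,-1.475,1],[549,-432,-29,0,0,-1.475,1],[549,-432,-29,0,0,-1.475,1],[549,-432,-29,0,0,-1.475,1],[549,-432,-29,0,0,-1.475,1],[549,-432,-29,0,0,-1.475,1],[549,-432,-29,0,0,-1.475,1],[549,-432,-29,0,0,-1.475,1],[549,-432,-29,0,0,-1.475,1],[549,-432,-29,0,0,-1.475,1],[549,-432,-29,0,0,-1.475,1]])

```text
clock: 1.65
tool_pos: [0.5798, 0.0596, 0.26]
orientation: [0.576, 0.817, 0.001, -0.001]
contact_force: [-0.8, -0.3, -1.1]
grip_width: 0.0857
```

Run:
```python
from h import *
s=env.observe();print(s['clock'],s['tool_pos'],s['orientation'],s['joints'].round(2))
im,d,c=snap('wrist'); im2,d2,c2=snap('side')
np.savez('w1.npz',im=im,d=d,K=c['camera_matrix'],k1=c['k1'],E=c['extrinsics'])
cv2.imwrite('pics/d.png',im);cv2.imwrite('pics/side2.png',im2)
```

```text
1.65 [0.57975462 0.05955132 0.25998918] [ 0.57634684  0.81720423  0.00086816 -0.00089972] [ 0.38  0.3  -0.69  1.5   0.19  1.41  0.03]
```

View pics/d.png

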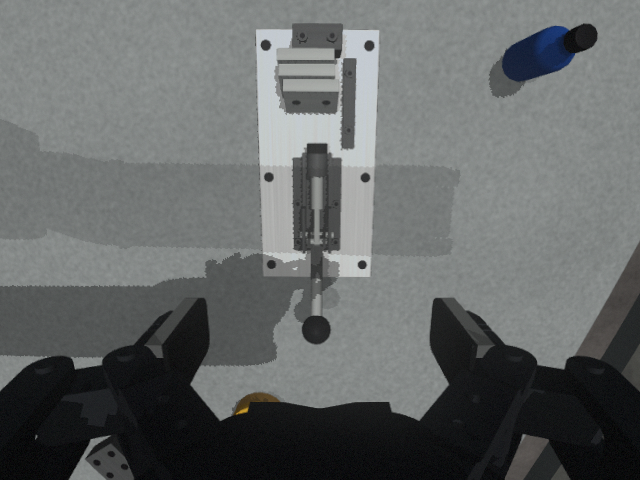

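Wrist view: plate corners are about (256,30), (379,30), (371,276) and (263,276). The three blanks are at (308,62–105), backstop at (317,38), rail at (348,103), pad at (317,148) and knob at (316,330).

Run:
```python
from h import *
f=np.load('w1.npz');im,d=f['im'],f['d'];c=dict(camera_matrix=f['K'],k1=float(f['k1']),extrinsics=f['E'])
gr=cv2.cvtColor(im,cv2.COLOR_BGR2GRAY)
k=np.array([(256,30),(379,30),(371,276),(263,276)],np.float32)
# edge lines: sub-pixel gradient peaks along rows/cols
G=cv2.GaussianBlur(gr,(0,0),1).astype(float)
def pk(a,lo,hi):
    g=np.abs(np.diff(a[lo:hi]));i=np.argmax(g);i=min(max(i,1),len(g)-2);y=g[i-1:i+2];return lo+i+.5+(y[0]-y[2])/2/(y[0]-2*y[1]+y[2]+1e-9)
L=[];Rr=[];T=[];B=[]
for r in list(range(60,150,3)):
    t=(r-30)/246; l=256+7*t; rr=379-8*t
    L.append((pk(G[r],int(l-6),int(l+7)),r)); Rr.append((pk(G[r],int(rr-6),int(rr+7)),r))
for x in list(range(262,288,2))+list(range(346,374,2)): T.append((x,pk(G[:,x],22,38)))
for x in list(range(340,368,2)): B.append((x,pk(G[:,x],270,283)))
def line(P):
    w=onz(c,P,.012)[:,:2]
    vx,vy,x,y=cv2.fitLine((w*1000).astype(np.float32),cv2.DIST_HUBER,0,.01,.01).ravel();return np.array([x,y]),np.array([vx,vy]),w
for n,P in dict(L=L,R=Rr,T=T,B=B).items():
    o,v,w=line(P);print(n,o,np.degrees(np.arctan2(v[1],v[0]))%180, np.std((w*1000-o)@[-v[1],v[0]]))
oL,vL,_=line(L);oR,vR,_=line(Rr);oT,_,_=line(T);oB,_,_=line(B)
vL*=np.sign(vL[1]);vR*=np.sign(vR[1]);x=vL+vR;x/=np.linalg.norm(x);y=np.array([-x[1],x[0]])
print('len',(oT-oB)@x,'wid',(oL-oR)@y)
cy=((oL+oR)/2)@y; cx=((oT-27)@x*0+oT@x-27); cxb=oB@x+225
print('ang',np.degrees(np.arctan2(x[1],x[0])),'origin(top)',cx*x+cy*y,'origin(bot)',cxb*x+cy*y)
O=((cx+cxb)/2*x+cy*y); Fx=x;Fy=y
p=cloud(c,d)*1000
q=p[...,:2]-O; fx=q@Fx; fy=q@Fy; z=p[...,2]
for n,u,v in [('blankA top',308,54),('B',308,71),('C',310,87),('Ctop',310,84),('pad',317,147),('knob',316,329),('plate',290,130),('rail',348,100),('bs top',317,40),('bench',200,120)]:
    print(n,fx[v,u].round(1),fy[v,u].round(1),z[v,u].round(1))
m=(fx>-70)&(fx<-2)&(abs(fy)<45)&(z>35)&(z<60)
print('blank tops y',np.nanpercentile(fy[m],[1,99]),'x',np.nanpercentile(fx[m],[1,99]))
np.save('fix.npy',np.r_[O/1000,x])
# loose blanks from scene, brightness edges
```

```text
L [489.68753 130.2705 ] 109.373436 0.11478026931092414
R [596.32465 183.58777] 109.172516 0.10815894818811211
T [512.3012  219.10057] 19.037338 0.12268812857900822
B [641.47284    -1.0683486] 19.470776 0.03817944506730418
len 250.46552 wid 118.25922
ang 109.272964 origin(top) [529.202  196.4072] origin(bot) [528.6955 197.8557]
blankA top -4.9 7.8 50.7
B -19.5 7.7 53.4
C -32.5 6.0 51.1
Ctop -29.9 6.0 50.9
pad -84.6 -0.4 39.7
knob -247.7 -0.3 90.1
plate -68.2 27.1 11.9
rail -39.7 -30.4 18.0
bs top 7.9 -0.0 45.5
bench -57.5 121.5 0.2
blank tops y [-17.92757017  34.03180094] x [-42.80366516  -2.35743778]
```

Run:
```python
from h import *
to(.49,-.34,.26,64)
```

```text
row [-343.7 -215.8   -0.4] [-9.000e-04 -6.000e-04  7.924e-01] n>= 6.5
```

Call:
send_rows(moves=[[-344,-216,0,0,0,0.792,1],[-344,-216,0,0,0,0.792,1],[-344,-216,0,0,0,0.792,1],[-344,-216,0,0,0,0.792,1],[-344,-216,0,0,0,0.792,1],[-344,-216,0,0,0,0.792,1],[-344,-216,0,0,0,0.792,1],[-344,-216,0,0,0,0.792,1],[-344,-216,0,0,0,0.792,1]])

```text
clock: 2.88
tool_pos: [0.4882, -0.3416, 0.2604]
orientation: [0.849, 0.529, 0.0, -0.0]
contact_force: [0.7, 0.7, 0.5]
grip_width: 0.0853
```

Run:
```python
from h import *
s=env.observe();print(s['tool_pos'],s['orientation'])
im,d,c=snap('wrist','e.png')
p=cloud(c,d)*1000; z=p[...,2]
m=((z>32)&(z<48)).astype(np.uint8); m[300:]=0
n,lab,st,ce=cv2.connectedComponentsWithStats(m)
for i in range(1,n):
    if st[i,4]>80:
        w=p[lab==i]; print(st[i],w[:,2].mean().round(1),np.percentile(w[:,2],[5,95]).round(1),cv2.minAreaRect(w[:,:2].astype(np.float32)))
```

```text
[ 0.48817641 -0.34160223  0.26039815] [ 8.48903714e-01  5.28547516e-01  2.36260370e-05 -8.75923425e-05]
[187  90  38  54 797] 39.4 [35.  41.2] ((432.2220153808594, -213.9322509765625), (50.36409378051758, 13.28001594543457), 89.84465789794922)
[416 165  33  52 720] 39.4 [34.5 41.3] ((597.14599609375, -372.7576599121094), (49.64885711669922, 13.03829288482666), 42.383949279785156)
```

View pics/e.png

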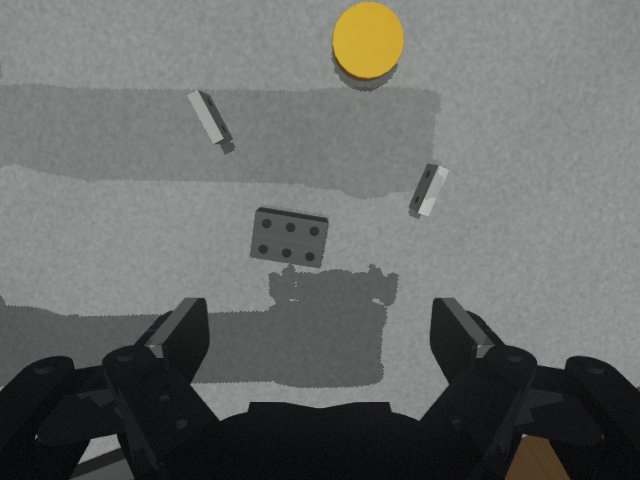

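The wrist view shows blank d at (209,118), blank e at (430,190), the setup block at (289,238) and the tin at (368,40). Its measurements agree with the scene camera within 2 mm.

Run:
```python
from h import *
to(.4262,-.2142,.08,-.2)
to(.4262,-.2142,.010,-.2)
```

```text
row [  86.3 -111.9  180.5] [ 0.0000e+00 -2.0000e-04  1.1186e+00] n>= 6.0
row [  86.3 -111.9  250.5] [ 0.0000e+00 -2.0000e-04  1.1186e+00] n>= 6.0
```

Call:
send_rows(moves=[[86,-112,180,0,0,1.119,1],[86,-112,180,0,0,1.119,1],[86,-112,180,0,0,1.119,1],[86,-112,180,0,0,1.119,1],[86,-112,180,0,0,1.119,1],[86,-112,180,0,0,1.119,1],[86,-112,180,0,0,1.119,1],[86,-112,220,0,0,1.119,1],[86,-112,250,0,0,1.119,1],[86,-112,250,0,0,1.119,1]])

```text
clock: 4.18
tool_pos: [0.4249, -0.2139, 0.0089]
orientation: [1.0, 0.0, -0.002, -0.001]
contact_force: [0.3, -0.3, -0.3]
grip_width: 0.0853
```

Call:
send_rows(moves=[[0,0,0,0,0,0,0.3],[0,0,0,0,0,0,0],[0,0,0,0,0,0,0],[0,0,0,0,0,0,0]])

```text
clock: 4.68
tool_pos: [0.4273, -0.2154, 0.012]
orientation: [1.0, -0.002, 0.001, 0.001]
contact_force: [-1.6, 1.4, 8.4]
grip_width: 0.049
```

Run:
```python
from h import *
s=env.observe();print(s['clock'],s['grip_width'],s['tool_pos'],s['contact_force'])
im,d,c=snap('scene')
p=cloud(c,d)
im2,_,_=snap('wrist')
cv2.imwrite('pics/f.png',np.hstack([cv2.resize(im[200:340,140:280],(400,400)),cv2.resize(im2[160:480],(400,400))]))
O=np.load('fix.npy');x=O[2:];y=np.array([-x[1],x[0]])
for fx,fy,z in [(-62,8,.12)]:
    t=O[:2]+((fx-6)*x+fy*y)/1000;to(t[0],t[1],z,109.3)
```

```text
4.675 0.048965288859331796 [ 0.42732271 -0.21542129  0.0119917 ] [-1.62959184  1.39304375  8.40978029]
row [ 115.6 -346.  -108.2] [ 3.0000e-03 -3.0000e-04 -1.9112e+00] n>= 10.2
```

View pics/f.png

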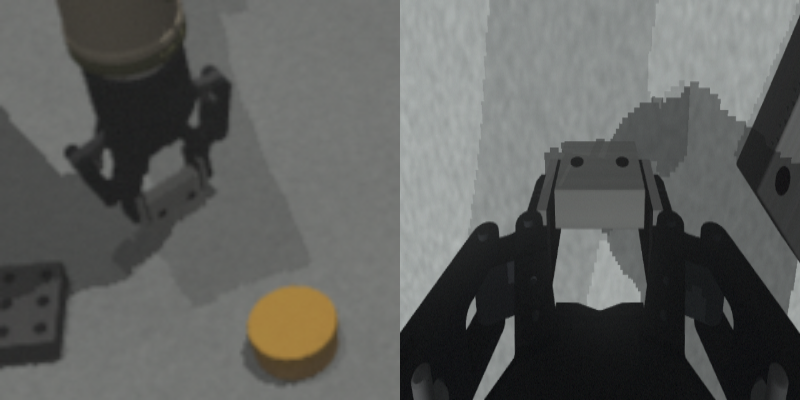

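The crops show the blank held by its ends in both pads, upright, with its front face about flush with the finger fronts. I'll lift and carry it.

Call:
send_rows(moves=[[0,0,-62,0,0,0,0],[116,-346,-138,0,0,-1.911,0],[116,-346,-138,0,0,-1.911,0],[116,-346,-138,0,0,-1.911,0],[116,-346,-138,0,0,-1.911,0],[116,-346,-138,0,0,-1.911,0],[116,-346,-138,0,0,-1.911,0],[116,-346,-138,0,0,-1.911,0],[116,-346,-138,0,0,-1.911,0],[116,-346,-138,0,0,-1.911,0],[116,-346,-138,0,0,-1.911,0],[116,-346,-138,0,0,-1.911,0]])

```text
clock: 6.28
tool_pos: [0.5438, 0.1303, 0.1488]
orientation: [0.579, 0.816, 0.0, 0.0]
contact_force: [0.4, -0.1, -1.1]
grip_width: 0.0488
```

Call:
send_rows(moves=[[0,0,0,0,0,0,0],[0,0,0,0,0,0,0]])

```text
clock: 6.52
tool_pos: [0.5437, 0.1305, 0.1485]
orientation: [0.58, 0.815, -0.0, 0.0]
contact_force: [-0.1, -0.2, -2.6]
grip_width: 0.0487
```

```bash
cat >> h.py <<'E'
F=np.load('fix.npy');FX=F[2:];FY=np.array([-FX[1],FX[0]])
def fix(p): q=np.asarray(p)[...,:2]-F[:2]; return np.stack([q@FX*1000,q@FY*1000],-1)
def tof(fx,fy,z,dpsi=0): t=F[:2]+(fx*FX+fy*FY)/1000; to(t[0],t[1],z/1000,109.27+dpsi)
def st():
    s=env.observe(); a=R.from_quat(s['orientation']).as_matrix()
    f=s['contact_force'];print('t',s['clock'],'fix',fix(s['tool_pos']).round(1),'z',(s['tool_pos'][2]*1000).round(1),'psi',np.degrees(np.arctan2(a[1,0],a[0,0])).round(2),'Ff',(f[:2]@FX).round(1),(f[:2]@FY).round(1),f[2].round(1),'w',s['grip_width'].round(4))
E
python3 - <<'E'
from h import *
st()
im,d,c=snap('wrist','g.png')
q=cloud(c,d); f=fix(q); z=q[...,2]*1000
m=(f[...,0]>-100)&(f[...,0]<15)&(abs(f[...,1])<60)
# held blank: points near z 100..160
h=(z>115)&(abs(f[...,1]-8)<24)&(abs(f[...,0]+62)<25)
print('held',h.sum(),np.nanpercentile(f[h],[2,50,98],axis=0).round(1).tolist(),np.nanpercentile(z[h],[2,50,98]))
b=m&(z>40)&(z<60)&(f[...,0]<-1); print(b.sum(), np.nanpercentile(f[b],[1,99],axis=0).round(1) if b.any() else 0)
tof(-68,8,22)
E
```

```text
Traceback (most recent call last):
  File "h.py", line 30, in st
    f=s['contact_force'];print('t',s['clock'],'fix',fix(s['tool_pos']).round(1),'z',(s['tool_pos'][2]*1000).round(1),'psi',np.degrees(np.arctan2(a[1,0],a[0,0])).round(2),'Ff',(f[:2]@FX).round(1),(f[:2]@FY).round(1),f[2].round(1),'w',s['grip_width'].round(4))
                                                                                                                                                                                                                                         ^^^^^^^^^^^^^^^^^^^^^
AttributeError: 'float' object has no attribute 'round'
```

```bash
sed -i "s/s\['grip_width'\].round(4)/round(s['grip_width'],4)/" h.py
python3 - <<'E'
from h import *
st()
im,d,c=snap('wrist','g.png')
q=cloud(c,d); f=fix(q); z=q[...,2]*1000
h=(z>115)&(abs(f[...,1]-8)<24)&(abs(f[...,0]+62)<25)
print('held',h.sum(),np.nanpercentile(f[h],[2,50,98],axis=0).round(1).tolist(),np.nanpercentile(z[h],[2,50,98]))
b=(abs(f[...,1])<60)&(z>40)&(z<60)&(f[...,0]<-1)&(f[...,0]>-60); print(b.sum(), np.nanpercentile(f[b],[1,99],axis=0).round(1) if b.any() else 0)
tof(-68,8,22)
E
```

```text
t 6.525 fix [-67.8   8.1] z 148.5 psi 109.11 Ff -0.1 0.1 -2.6 w 0.0487
held 33081 [[-67.0, -15.0], [-56.5, 8.1], [-47.7, 30.9]] [144.7947266  231.18874444 249.49436166]
4787 [[-40.5 -17.9]
 [ -1.4  33.8]]
row [ -0.2   0.  126.5] [ 0.0002  0.0003 -0.0022] n>= 2.0
```

View pics/g.png

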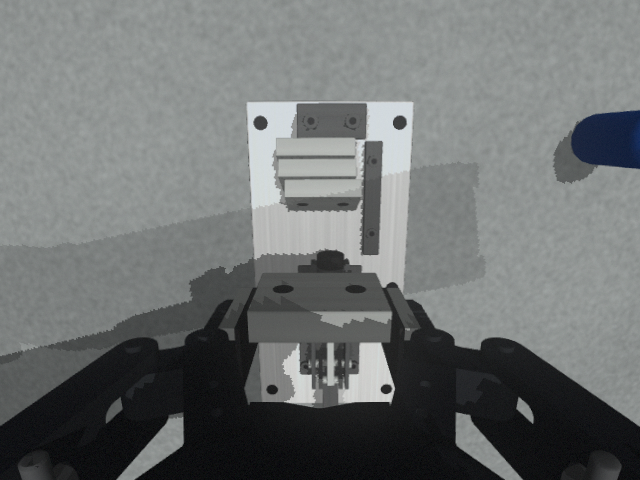

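The picture shows d held upright and square, at (315,290) to (318,325). The slumped three are at (315,150–205), with the third shifted a few mm to the right towards the rail at (372,195).

Run:
```python
from h import *
im,d,c=snap('wrist')
q=cloud(c,d); f=fix(q); z=q[...,2]*1000
h=np.zeros(z.shape,bool);h[315:333,255:375]=1
print('top',np.nanpercentile(z[h],[5,50,95]));
hh=(z>np.nanmedian(z[h])-3)&(z<np.nanmedian(z[h])+3);hh[:260]=0;hh[350:]=0;hh[:,:245]=0;hh[:,:]&=(np.arange(640)<385)
w=f[hh];print(cv2.minAreaRect(w.astype(np.float32)))
g=np.zeros(z.shape,bool);g[277:305,262:370]=1;print('front face x,z',np.nanpercentile(f[g][:,0],[5,50,95]),np.nanpercentile(z[g],[5,95]))
for n,(v,u) in dict(C=(198,322),Clow=(206,322),B=(170,318),A=(149,318),pad=(255,330)).items(): print(n,f[v,u].round(1),z[v,u].round(1))
# foot of C: the face points, extrapolated to plate
C=np.zeros(z.shape,bool);C[186:209,290:355]=1; k=np.c_[f[C][:,0],z[C]];print('C face',np.nanpercentile(k,[2,50,98],axis=0))
```

```text
top [175.42691613 176.37919838 177.28357673]
((-63.376434326171875, 9.333135604858398), (16.50126075744629, 47.358673095703125), 2.38032603263855)
front face x,z [-57.5484766  -57.1414777  -56.73275862] [144.1935487  169.61118059]
C [-37.5   6.1] 48.6
Clow [-46.    5.9] 29.2
B [-19.2   8.6] 51.7
A [-6.2  8.6] 52.2
pad [-80.9   0.2] 33.5
C face [[-48.45034421  22.97006802]
 [-36.30361741  50.47082333]
 [-29.41041379  53.81877764]]
```

Call:
send_rows(moves=[[0,4,50,0,0,0,0],[0,4,100,0,0,0,0],[0,4,123,0,0,0,0],[0,4,123,0,0,0,0],[0,4,123,0,0,0,0]])

```text
clock: 7.25
tool_pos: [0.5476, 0.132, 0.0254]
orientation: [0.579, 0.815, 0.0, 0.0]
contact_force: [-0.3, 0.4, -1.2]
grip_width: 0.0487
```

Run:
```python
from h import *
st()
```

```text
t 7.25 fix [-67.7   3.9] z 25.4 psi 109.22 Ff 0.5 0.2 -1.2 w 0.0487
```

Call:
send_rows(moves=[[4,0,0,0,0,0,0],[8,0,0,0,0,0,0],[11,0,0,0,0,0,0],[13,0,0,0,0,0,0],[15,0,0,0,0,0,0],[17,0,0,0,0,0,0],[19,0,0,0,0,0,0],[21,0,0,0,0,0,0],[21,0,0,0,0,0,0]])

```text
clock: 8.38
tool_pos: [0.5405, 0.1516, 0.0252]
orientation: [0.579, 0.815, -0.0, 0.0]
contact_force: [1.6, -3.5, -2.0]
grip_width: 0.0487
```

Run:
```python
from h import *
st()
im,d,c=snap('wrist','h.png')
```

```text
t 8.375 fix [-46.8   4.1] z 25.2 psi 109.25 Ff -3.9 -0.4 -2.0 w 0.0487
```

View pics/h.png

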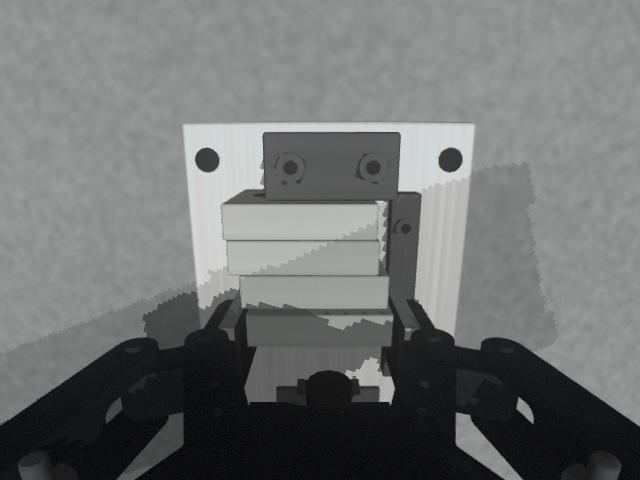

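The picture shows all four standing nearly upright (rows 205–345), offset in y with the backstop-side one furthest left, at columns 222–380. I'll press a little further, then open.

Call:
send_rows(moves=[[2,0,0,0,0,0,0],[4,0,0,0,0,0,0],[6,0,0,0,0,0,0],[6,0,0,0,0,0,0]])

```text
clock: 8.93
tool_pos: [0.5404, 0.1518, 0.0253]
orientation: [0.58, 0.814, -0.002, 0.003]
contact_force: [6.0, -19.4, 0.7]
grip_width: 0.0488
```

Run:
```python
from h import *
st()
im,d,c=snap('wrist')
q=cloud(c,d); f=fix(q); z=q[...,2]*1000
for v in range(196,350,4): print(v,f[v,300].round(1),z[v,300].round(1), end=' | ')
```

```text
t 8.925 fix [-46.6   4.2] z 25.3 psi 109.03 Ff -20.3 0.7 0.7 w 0.0488
196 [ 1.8 10.3] 45.1 | 200 [ 0.6 10.3] 45.9 | 204 [ 0.2 10. ] 51.4 | 208 [-1. 10.] 51.8 | 212 [-2.3 10. ] 51.5 | 216 [-3.5 10. ] 51.9 | 220 [-4.7 10. ] 52.6 | 224 [-6.3 10.1] 51.0 | 228 [-7.4 10.1] 51.8 | 232 [-8.8 10.1] 51.4 | 236 [-9.8 10.1] 53.0 | 240 [-11.4  10.2] 51.9 | 244 [-12.7  10.2] 51.9 | 248 [-13.7  10.2] 53.0 | 252 [-15.6  10.3] 51.3 | 256 [-17.   10.3] 51.1 | 260 [-18.4  10.3] 51.1 | 264 [-19.4  10.3] 52.1 | 268 [-20.6  10.3] 52.7 | 272 [-22.4  10.4] 51.5 | 276 [-23.5  10.4] 52.2 | 280 [-25.1  10.4] 51.7 | 284 [-26.6  10.5] 51.4 | 288 [-28.2  10.5] 51.1 | 292 [-29.1  10.5] 52.4 | 296 [-30.3  10.5] 52.9 | 300 [-31.9  10.5] 52.7 | 304 [-33.8  10.6] 51.6 | 308 [-35.   10.6] 52.2 | 312 [-36.4  10.6] 52.3 | 316 [-36.3  10.5] 55.6 | 320 [-37.7  10.5] 55.8 | 324 [-39.1  10.5] 55.9 | 328 [-40.5  10.5] 56.0 | 332 [-42.1  10.6] 55.8 | 336 [-43.7  10.6] 55.5 | 340 [-45.6  10.7] 54.9 | 344 [-46.8  10.7] 55.5 | 348 [-74.4  13.3] 12.5 |
```

Call:
send_rows(moves=[[-5,0,0,0,0,0,0],[-5,0,3,0,0,0,0],[-5,0,4,0,0,0,0],[-5,0,4,0,0,0,0.7],[-5,0,4,0,0,0,0.7],[-5,0,4,0,0,0,0.7],[-5,0,-55,0,0,0,0.9],[-5,0,-110,0,0,0,1],[-5,0,-110,0,0,0,1]])

```text
clock: 10.1
tool_pos: [0.542, 0.155, 0.1398]
orientation: [0.578, 0.816, 0.003, 0.002]
contact_force: [-0.5, 0.4, -0.8]
grip_width: 0.0856
```

Run:
```python
from h import *
st()
im,d,c=snap('wrist','i.png')
q=cloud(c,d); f=fix(q); z=q[...,2]*1000
m=(z>48)&(z<58)&(abs(f[...,1])<45)&(f[...,0]<2)&(f[...,0]>-75)
print(cv2.minAreaRect(f[m].astype(np.float32)),np.nanpercentile(z[m],[5,50,95]))
for lo in range(-60,0,4):
    k=m&(f[...,0]>lo)&(f[...,0]<lo+4)
    if k.sum()>20: print(lo,k.sum(),np.percentile(f[k][:,1],[2,98]).round(1),np.median(z[k]).round(1))
to(.6012,-.3772,.10,132.4)
```

```text
t 10.1 fix [-44.    1.6] z 139.8 psi 109.33 Ff 0.5 0.3 -0.8 w 0.0856
((-25.258657455444336, 7.487569808959961), (60.14561080932617, 48.21827697753906), 84.52021789550781) [50.84481771 51.9924058  53.10905376]
-52 195 [-19.8  17.1] 51.8
-48 457 [-19.6  28. ] 52.0
-44 478 [-20.2  27.8] 52.1
-40 427 [-15.7  27.7] 51.9
-36 459 [-15.4  32.1] 52.1
-32 483 [-15.5  32.5] 52.0
-28 479 [-13.5  32.3] 52.0
-24 497 [-12.8  34.7] 52.0
-20 493 [-13.4  35.2] 52.1
-16 519 [-12.7  34.5] 51.9
-12 512 [-13.1  34.7] 52.0
-8 508 [-13.2  34.6] 52.0
-4 423 [-12.   34.7] 52.0
row [-521.4 -118.8   36.7] [ 0.0037  0.0005 -0.4031] n>= 8.6
```

All four stand tight to x = -49, with tops at z = 52. Next is blank e.

Call:
send_rows(moves=[[-521,-119,0,0,0,-0.403,1],[-521,-119,0,0,0,-0.403,1],[-521,-119,0,0,0,-0.403,1],[-521,-119,0,0,0,-0.403,1],[-521,-119,0,0,0,-0.403,1],[-521,-119,0,0,0,-0.403,1],[-521,-119,0,0,0,-0.403,1],[-521,-119,0,0,0,-0.403,1],[-521,-119,0,0,0,-0.403,1],[-521,-119,0,0,0,-0.403,1],[-521,-119,0,0,0,-0.403,1]])

```text
clock: 11.52
tool_pos: [0.5997, -0.3766, 0.1338]
orientation: [0.403, 0.915, 0.001, -0.001]
contact_force: [-0.7, 0.5, -0.3]
grip_width: 0.085
```

Run:
```python
from h import *
st()
im,d,c=snap('wrist')
p=cloud(c,d)*1000; z=p[...,2]
m=((z>37)&(z<45)&(abs(p[...,0]-597)<50)&(abs(p[...,1]+373)<50)).astype(np.uint8)
w=p[m>0]; print(len(w),cv2.minAreaRect(w[:,:2].astype(np.float32)),np.median(w[:,2]))
r=cv2.minAreaRect(w[:,:2].astype(np.float32))
O=np.array(r[0]);print(O)
a=np.radians(42.4+90);t=(O-6.5*np.array([np.cos(a),np.sin(a)]))/1000
to(t[0],t[1],.010,132.4)
```

```text
t 11.525 fix [-565.   122.5] z 133.8 psi 132.43 Ff 0.7 0.5 -0.3 w 0.085
1393 ((597.1700439453125, -372.372802734375), (49.49910354614258, 12.380722999572754), 42.35008239746094) 39.98590032678834
[ 597.17004395 -372.37280273]
row [ -2.    0.3 124.4] [ 0.0008 -0.0019  0.0014] n>= 2.0
```

Call:
send_rows(moves=[[-2,0,60,0,0,0,1],[-2,0,110,0,0,0,1],[-2,0,126,0,0,0,1],[-2,0,126,0,0,0,1],[-2,0,126,0,0,0,0.3],[-2,0,126,0,0,0,0],[-2,0,126,0,0,0,0],[-2,0,126,0,0,0,0],[-2,0,60,0,0,0,0],[-2,0,0,0,0,0,0],[-2,0,-15,0,0,0,0]])

```text
clock: 12.95
tool_pos: [0.6031, -0.3807, 0.1567]
orientation: [0.404, 0.915, -0.0, 0.004]
contact_force: [0.4, 0.3, -2.4]
grip_width: 0.0487
```

Run:
```python
from h import *
st()
tof(-77,4,150)
```

```text
t 12.95 fix [-569.9  120.7] z 156.7 psi 132.33 Ff 0.1 -0.5 -2.4 w 0.0487
row [407.9 300.4   4.2] [0.0041 0.0073 0.4025] n>= 8.1
```

Call:
send_rows(moves=[[417,304,0,0,0,0.4025,0],[417,304,0,0,0,0.4025,0],[417,304,0,0,0,0.4025,0],[417,304,0,0,0,0.4025,0],[417,304,0,0,0,0.4025,0],[417,304,0,0,0,0.4025,0],[417,304,0,0,0,0.4025,0],[417,304,0,0,0,0.4025,0],[417,304,0,0,0,0.4025,0],[417,304,0,0,0,0.4025,0],[417,304,0,0,0,0.4025,0],[417,304,0,0,0,0.4025,0]])

```text
clock: 14.45
tool_pos: [0.5452, 0.131, 0.1501]
orientation: [0.58, 0.815, -0.0, 0.0]
contact_force: [-0.4, 0.4, -0.6]
grip_width: 0.0483
```

Run:
```python
from h import *
st()
im,d,c=snap('wrist','j.png')
q=cloud(c,d); f=fix(q); z=q[...,2]*1000
h=np.zeros(z.shape,bool);h[315:333,255:375]=1
print('top',np.nanpercentile(z[h],[5,50,95]));
g=np.zeros(z.shape,bool);g[277:305,262:370]=1;print('front x',np.nanpercentile(f[g][:,0],[5,50,95]),np.nanpercentile(z[g],[5,95]))
for u in (265,318,365): print(f[290,u].round(1),z[290,u].round(1))
tof(-67.5,4,25)
```

```text
t 14.45 fix [-67.8   6.5] z 150.1 psi 109.11 Ff 0.5 0.3 -0.6 w 0.0483
top [177.27079174 178.35846937 179.31817313]
front x [-54.05313496 -52.95911767 -52.52901547] [157.82291312 178.67412086]
[-52.9  25.6] 169.8
[-53.2   6.8] 169.0
[-52.9  -9.8] 169.9
row [  0.    2.4 125.2] [-0.0002  0.0005 -0.0023] n>= 2.0
```

View pics/j.png

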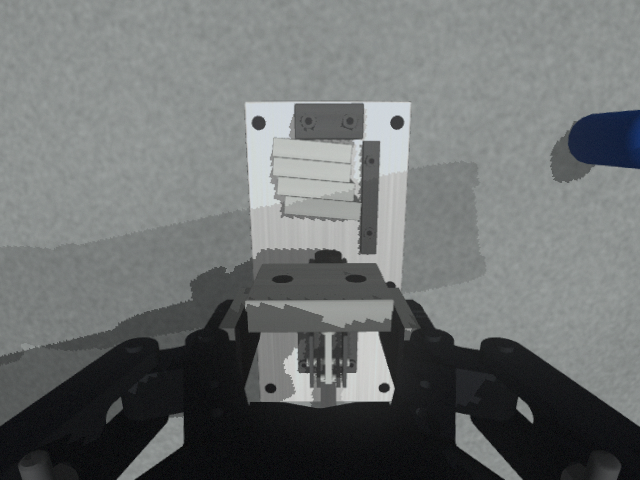

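The picture shows e held squarely at (318,285). The four in the row have fanned a few degrees in yaw, at rows 140–220. Pressing with e, held square, should straighten them.

Call:
send_rows(moves=[[-3,2,50,0,0,0,0],[-3,2,100,0,0,0,0],[-3,2,124,0,0,0,0],[-3,2,124,0,0,0,0],[0,2,124,0,0,0,0],[2,2,124,0,0,0,0],[4,2,124,0,0,0,0],[6,2,124,0,0,0,0],[6,2,124,0,0,0,0]])

```text
clock: 15.62
tool_pos: [0.5463, 0.1364, 0.0271]
orientation: [0.58, 0.815, -0.001, 0.002]
contact_force: [2.9, -9.8, 2.4]
grip_width: 0.0486
```

Run:
```python
from h import *
st()
```

```text
t 15.625 fix [-63.    3.7] z 27.1 psi 109.14 Ff -10.2 0.5 2.4 w 0.0486
```

Call:
send_rows(moves=[[2,0,1,0,0,0,0],[4,0,2,0,0,0,0],[4,0,2,0,0,0,0],[0,0,3,0,0,0,0],[-1,0,3,0,0,0,0],[-1,0,3,0,0,0,0.75],[-1,0,3,0,0,0,0.75],[-1,0,3,0,0,0,0.8],[-1,0,3,0,0,0,1],[-1,0,-50,0,0,0,1],[-1,0,-110,0,0,0,1],[-1,0,-110,0,0,0,1]])

```text
clock: 17.12
tool_pos: [0.5474, 0.1397, 0.141]
orientation: [0.579, 0.816, 0.003, 0.003]
contact_force: [-0.3, -0.3, -1.5]
grip_width: 0.0856
```

```bash
cat >> h.py <<'E'
def rowcheck(fn=None):
    im,d,c=snap('wrist',fn); q=cloud(c,d); f=fix(q); z=q[...,2]*1000
    m=(z>48)&(z<57)&(abs(f[...,1])<45)&(f[...,0]<2)&(f[...,0]>-77)
    print('rect',cv2.minAreaRect(f[m].astype(np.float32)),'z',np.nanpercentile(z[m],[2,50,98]).round(1))
    for y in (-20,-10,0,10,20):
        k=m&(abs(f[...,1]-y)<2); print('y',y,'x',np.percentile(f[k][:,0],[1,99]).round(1))
    for lo in (-59,-47,-35,-23,-11):
        k=m&(f[...,0]>lo+1)&(f[...,0]<lo+9); print('x',lo+5,'y',np.percentile(f[k][:,1],[2,98]).round(1),np.median(z[k]).round(1))
    k=(abs(z-20)<3)&(f[...,1]<-20)&(f[...,1]>-42)&(f[...,0]>-80)&(f[...,0]<0); print('rail y',np.percentile(f[k][:,1],[3,97]).round(1))
E
python3 - <<'E'
from h import *
st()
rowcheck('k.png')
tof(-30,60,60,-90)
E
```

```text
t 17.125 fix [-60.3   1.5] z 141.0 psi 109.3 Ff -0.2 0.4 -1.5 w 0.0856
rect ((-29.992002487182617, 7.730644226074219), (60.225650787353516, 57.51719665527344), 0.22889156639575958) z [50.6 52.  53.4]
y -20 x [-59.8 -35.9]
y -10 x [-59.4  -0.1]
y 0 x [-59.2  -0.4]
y 10 x [-59.   -0.1]
y 20 x [-59.1  -0.5]
x -54 y [-20.2  27.7] 52.0
x -42 y [-20.  28.] 52.0
x -30 y [-15.3  32.7] 52.0
x -18 y [-12.7  35.4] 52.0
x -6 y [-13.1  35. ] 52.0
rail y [-36.5 -25.2]
row [ 30.8 -57.3  78.1] [ 0.0038 -0.0021  1.5709] n>= 8.4
```

View pics/k.png

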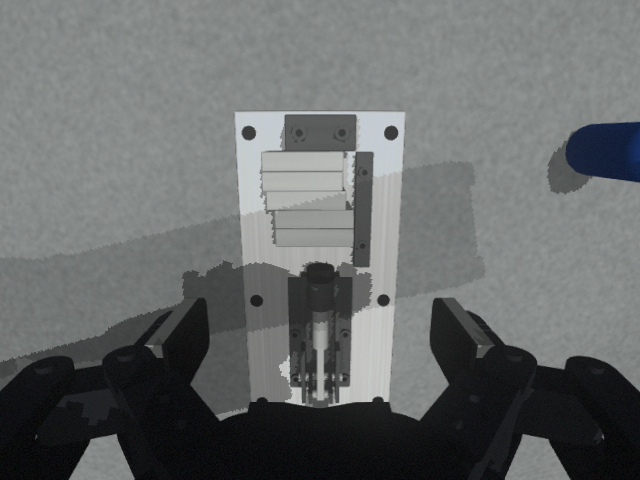

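The picture shows all five upright, square and tight (rows 152–246; 60 mm along x, top at z = 52), but stepped in y and off the rail. I'll push them to the rail from the +y side with the fingers shut.

Call:
send_rows(moves=[[48,-62,0,0,0,0,0],[48,-62,0,0,0,0,0],[48,-62,50,0,0,0,0],[48,-62,100,0,0,0,0],[48,-62,123,0,0,0,0],[48,-62,123,0,0,0,0],[48,-55,123,0,0,0,0],[48,-50,123,0,0,0,0]])

```text
clock: 18.18
tool_pos: [0.4835, 0.1675, 0.0145]
orientation: [0.579, 0.815, 0.001, 0.001]
contact_force: [0.7, 0.1, -0.3]
grip_width: -0.0002
```

Run:
```python
from h import *
st()
```

```text
t 18.175 fix [-12.9  52.7] z 14.5 psi 109.26 Ff -0.2 -0.7 -0.3 w -0.0002
```

Call:
send_rows(moves=[[0,3,-4,0,0,0,0],[0,6,-4,0,0,0,0],[0,8,-4,0,0,0,0],[0,10,-4,0,0,0,0],[0,12,-4,0,0,0,0],[0,14,-4,0,0,0,0],[0,14,-4,0,0,0,0]])

```text
clock: 19.05
tool_pos: [0.4955, 0.1718, 0.0172]
orientation: [0.579, 0.816, 0.0, 0.0]
contact_force: [-1.3, -0.5, 0.2]
grip_width: -0.0001
```

Run:
```python
from h import *
st()
```

```text
t 19.05 fix [-12.8  39.9] z 17.2 psi 109.28 Ff -0.1 1.4 0.2 w -0.0001
```

Call:
send_rows(moves=[[0,2,0,0,0,0,0],[0,4,0,0,0,0,0],[0,5,0,0,0,0,0],[0,6,0,0,0,0,0],[0,6,0,0,0,0,0]])

```text
clock: 19.68
tool_pos: [0.4964, 0.1722, 0.0164]
orientation: [0.578, 0.816, -0.005, -0.002]
contact_force: [-25.1, -10.2, 18.7]
grip_width: -0.0002
```

Run:
```python
from h import *
st()
```

```text
t 19.675 fix [-12.8  39. ] z 16.4 psi 109.31 Ff -1.4 27.0 18.7 w -0.0002
```

Call:
send_rows(moves=[[0,-12,-1,0,0,0,0],[-23,-20,-1,0,0,0,0],[-23,-20,-1,0,0,0,0],[-23,-15,-1,0,0,0,0],[-23,-11,-1,0,0,0,0],[-23,-8,-1,0,0,0,0],[-23,-6,-1,0,0,0,0],[-23,-4,-1,0,0,0,0],[-23,-2,-1,0,0,0,0],[-23,-2,-1,0,0,0,0]])

```text
clock: 20.92
tool_pos: [0.5039, 0.1508, 0.0177]
orientation: [0.578, 0.816, -0.003, -0.001]
contact_force: [-14.9, -4.5, 11.1]
grip_width: -0.0004
```

Run:
```python
from h import *
st()
```

```text
t 20.925 fix [-35.4  39. ] z 17.7 psi 109.31 Ff 0.6 15.6 11.1 w -0.0004
```

Call:
send_rows(moves=[[0,-8,0,0,0,0,0],[-18,-16,0,0,0,0,0],[-18,-16,0,0,0,0,0],[-18,-11,0,0,0,0,0],[-18,-7,0,0,0,0,0],[-18,-4,0,0,0,0,0],[-18,-2,0,0,0,0,0],[-18,0,0,0,0,0,0],[-18,0,0,0,0,0,0]])

```text
clock: 22.05
tool_pos: [0.5098, 0.1338, 0.0177]
orientation: [0.579, 0.816, -0.003, -0.001]
contact_force: [-14.0, -3.9, 10.8]
grip_width: -0.0003
```

Run:
```python
from h import *
st()
```

```text
t 22.05 fix [-53.4  38.9] z 17.7 psi 109.31 Ff 1.0 14.5 10.8 w -0.0003
```

Call:
send_rows(moves=[[0,-15,0,0,0,0,0],[0,-20,-60,0,0,0,0.5],[0,-20,-120,0,0,0,1],[-12,36,-120,0,0,0,1],[-12,36,-120,0,0,0,1],[-12,36,-120,0,0,0,1]])

```text
clock: 22.8
tool_pos: [0.5498, 0.1355, 0.1376]
orientation: [0.578, 0.816, -0.0, -0.001]
contact_force: [-1.1, -0.4, -0.5]
grip_width: 0.0854
```

Run:
```python
from h import *
st()
rowcheck('l.png')
tof(-64.5,.3,24)
```

```text
t 22.8 fix [-65.1   0.7] z 137.6 psi 109.32 Ff -0.0 1.2 -0.5 w 0.0854
rect ((-29.81653594970703, -0.04410743713378906), (61.140377044677734, 50.18797302246094), 0.13855735957622528) z [50.6 52.  53.4]
y -20 x [-59.5  -0.4]
y -10 x [-59.6  -0.6]
y 0 x [-59.5  -0.9]
y 10 x [-59.4  -1. ]
y 20 x [-59.5  -0.6]
x -54 y [-24.3  24. ] 52.0
x -42 y [-24.   23.7] 52.1
x -30 y [-24.3  24.1] 52.0
x -18 y [-23.4  23.8] 52.0
x -6 y [-23.6  24. ] 52.0
rail y [-36.6 -26.8]
row [  0.5   0.7 113.8] [-0.001  -0.0004  0.0012] n>= 1.8
```

View pics/l.png

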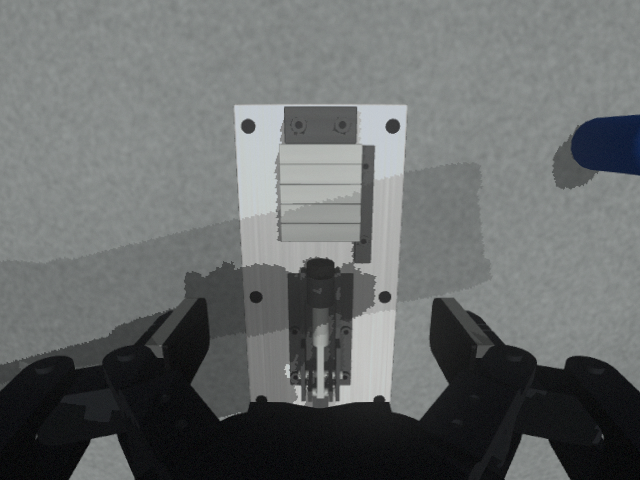

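The picture shows all five blanks square, flush with the rail and against the backstop: row x -59.5 to -0.6, y about ±24, tops at z = 52 (crop columns 278–362, rows 145–242). With the row done, I'll move to the handle.

Call:
send_rows(moves=[[-60,1,-8,0,0,0,0],[-120,1,-8,0,0,0,0],[-180,1,-8,0,0,0,0],[-226,1,-8,0,0,0,0],[-226,1,-8,0,0,0,0],[-226,1,30,0,0,0,0],[-226,1,66,0,0,0,0],[-226,1,66,0,0,0,0]])

```text
clock: 23.85
tool_pos: [0.6236, -0.0767, 0.0701]
orientation: [0.578, 0.816, -0.001, -0.002]
contact_force: [0.2, -0.8, 0.9]
grip_width: -0.0
```

Run:
```python
from h import *
st()
```

```text
t 23.85 fix [-289.8    1.1] z 70.1 psi 109.38 Ff -0.8 0.0 0.9 w -0.0
```

Call:
send_rows(moves=[[10,1,0,0,0,0,0],[20,1,0,0,0,0,0],[32,1,-6,0,0,0,0],[44,1,-12,0,0,0,0],[56,1,-18,0,0,0,0],[68,1,-24,0,0,0,0],[80,1,-26,0,0,0,0],[92,1,-26,0,0,0,0],[104,1,-26,0,0,0,0],[116,1,-26,0,0,0,0]])

```text
clock: 25.1
tool_pos: [0.588, 0.0337, 0.0982]
orientation: [0.578, 0.816, 0.0, -0.0]
contact_force: [1.4, -1.6, -1.0]
grip_width: 0.0003
```

Run:
```python
from h import *
st()
```

```text
t 25.1 fix [-173.8   -1.8] z 98.2 psi 109.39 Ff -2.0 -0.8 -1.0 w 0.0003
```

Call:
send_rows(moves=[[10,-2,2,0,0,0,0],[20,-2,4,0,0,0,0],[28,-2,6,0,0,0,0],[35,-2,7,0,0,0,0],[40,-2,8,0,0,0,0],[43,-2,8,0,0,0,0],[43,-2,8,0,0,0,0]])

```text
clock: 25.98
tool_pos: [0.5726, 0.0719, 0.0903]
orientation: [0.579, 0.816, -0.0, 0.0]
contact_force: [0.9, 0.0, 0.2]
grip_width: 0.0003
```

Run:
```python
from h import *
st()
```

```text
t 25.975 fix [-132.6    0.2] z 90.3 psi 109.29 Ff -0.3 -0.9 0.2 w 0.0003
```

Call:
send_rows(moves=[[2,0,0,0,0,0,0],[4,0,0,0,0,0,0],[6,0,0,0,0,0,0],[6,0,0,0,0,0,0]])

```text
clock: 26.48
tool_pos: [0.5721, 0.0729, 0.0904]
orientation: [0.58, 0.814, -0.001, 0.002]
contact_force: [5.1, -12.1, -0.6]
grip_width: -0.0
```

Run:
```python
from h import *
st()
im,d,c=snap('scene'); im2,d2,c2=snap('wrist')
cv2.imwrite('pics/m.png',np.hstack([cv2.resize(im[180:290,270:400],(390,330),interpolation=cv2.INTER_CUBIC),im2[100:430,120:520]]))
```

```text
t 26.475 fix [-131.6    0.2] z 90.4 psi 109.05 Ff -13.1 -0.8 -0.6 w -0.0
```

View pics/m.png

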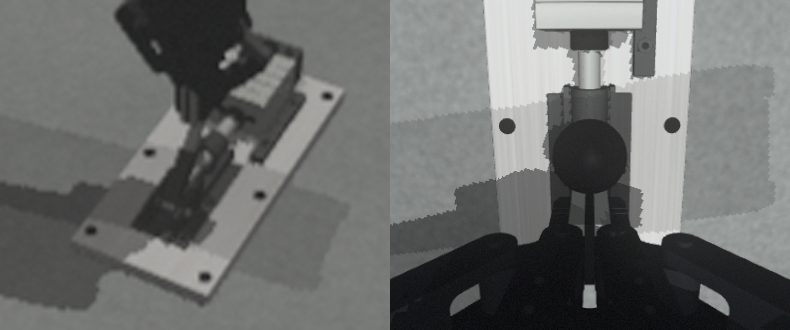

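The picture shows the handle over the row, with the knob at (590,157), and the pad on the last blank at (590,38). The contact position, x = -131.6, matches the 1.75 stop. I'll back off and check.

Call:
send_rows(moves=[[-20,0,0,0,0,0,0],[-50,0,-10,0,0,0,0],[-50,0,-70,0,0,0,0],[-50,0,-130,0,0,0,0],[-20,0,-130,0,0,0,0],[-20,0,-130,0,0,0,0]])

```text
clock: 27.32
tool_pos: [0.5769, 0.0607, 0.2212]
orientation: [0.577, 0.816, 0.001, 0.0]
contact_force: [0.8, -0.5, -0.8]
grip_width: 0.0
```

Run:
```python
from h import *
st()
rowcheck('n.png')
im,d,c=snap('wrist');q=cloud(c,d);f=fix(q);z=q[...,2]*1000
k=(z>104)&(z<120)&(abs(f[...,1])<16)&(f[...,0]>-160)&(f[...,0]<-80);print('knob top',k.sum(),np.nanmean(f[k],0),np.nanmax(z[k]))
```

```text
t 27.325 fix [-144.6   -0.2] z 221.2 psi 109.47 Ff -0.8 -0.6 -0.8 w 0.0
rect ((-29.933143615722656, 0.09966087341308594), (59.93312072753906, 50.036041259765625), 0.23273725807666779) z [50.4 52.  53.6]
y -20 x [-59.6  -0.5]
y -10 x [-59.7  -0.5]
y 0 x [-59.8  -0.6]
y 10 x [-59.7  -0.5]
y 20 x [-59.8  -0.6]
x -54 y [-23.3  23.8] 52.0
x -42 y [-23.8  23.6] 52.0
x -30 y [-23.6  24.2] 51.9
x -18 y [-23.4  24. ] 52.1
x -6 y [-24.   23.9] 52.1
rail y [-36.5 -25.9]
knob top 1135 [-106.51066996   -0.20672174] 115.27946570239008
```

Run:
```python
from bench import env
print(env.finish_job())
```

```text
the job is handed in; nothing more can be done
None
```

All five blanks are in the fixture, upright, tight against the backstop, square to it and flush against the end rail. The clamp was then swung over and locked. I handed the job in at about 27 s of the 72 s allowed; no verdict came back.

**What I did:** I set blank d behind the three slumped ones and used it to push them upright. Then I added blank e, pressed the row tight and pushed every blank to the rail. Only after checking the row did I push the handle over to its stop.

**Last checks, with the robot clear of everything:**
- **Row:** it fills x = -59.8 to -0.5 mm in the fixture frame, is 50.0 mm wide centred at y = 0.1, is turned about 0.2°, and all tops are at z = 52 mm.
- **Handle:** the knob is at x = -106.5 mm, which puts the handle at about 1.75 rad. That is past dead centre, and it stayed there after I let go.
- **Bystanders:** I moved none of them on purpose, but I did not measure them again at the end.

**What did not go cleanly:**
- The four blanks fanned a few degrees when I first let go of d. Pressing with e straightened them.
- The pushes to the rail reached about 27 N sideways with 19 N upward on the tool, well under the wrist limit.
- The final picture could not be viewed because the 12-picture limit was used up, so the last check rests on depth measurements only.

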